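Gauge a resistor tube: go, then no-go

TASK

Gauge the green resistor tube: keeping it upright with its lower end well down between the jaws, push it in at the flared mouth of the long-jawed go gauge and right out at the other end, then press it lightly into the mouth of the short-jawed no-go gauge, which must stop it: hold it there for a moment with the sprung jaws pushed back about a centimetre, never back to their stop. Having passed, the tube is set down (not dropped) standing upright in the black tray; leave the spool, screwdriver and multimeter alone.

Things in the scene. Friction and masses are not known exactly. Their poses are not given: they have to be found in the camera images.
- tube: Upright round power-resistor tube, dark green glaze with a bare steel ferrule over the top 32 mm (same diameter), 26 mm diameter, 100 mm tall, about 0.12 kg, smooth and solid. Stands loose on the bench. Origin: centre of its underside; z along the tube, upwards.
- go_gauge: Fixed go gauge: steel plate (62 mm along x, 100 along y, 6 thick) with two long jaws, tops 46 mm above the bench. Gap 29 mm wide along x, parallel from x = -18 to +30 mm, floor 6 mm high, open above and at both ends; at the -x end (robot's side) lips flare 30 degrees to a mouth 45 mm wide at x = -32. Origin: bench level, middle of the gap. Push along +x, in at the flare; z up.
- nogo_gauge: Fixed no-go gauge: steel plate (x -60 to +65 mm, 100 along y, 6 thick), grey spring block 42 mm high at x 36 to 64 mm and, before it, two short square-ended jaws on a sprung slide. Origin: bench level on the middle line of the gap; +x is the direction to press; z up. The jaws' mouth faces -x (robot's side), at x = -35 mm at rest.
- nogo_mouth (a point): Point on the sliding no-go jaws: middle of the gap in the plane of their front faces, at bench level; moves with them; x axis = direction to press, z up. Gap 23 mm wide, so the tube cannot enter: its axis stops about 6 mm in front of this point. Each jaw 26 mm wide, 26 long, from 10 to 46 mm above the bench.
- nogo_jaws (a joint): Slide of the no-go jaws: 0 at rest, grows up to the stop at 0.024 m as they are pushed back along +x. Spring: 1.5 N to start moving plus 0.3 N per mm; returns by itself.
- tray_in (a point): Middle of the inner floor (4 mm above the bench) of the black tray for passed parts, fixed to the bench; outside 150 mm along x by 110 mm along y, walls 4 mm thick, 18 mm high; empty. z up.
- spool: Steel wire spool, bystander, 52 mm diameter, 50 mm tall; origin under its centre.
- screwdriver: Screwdriver lying on the bench, bystander, 180 mm long along its x; origin at bench level under its middle.
- multimeter: Teal hand multimeter lying on its back, bystander, 85 x 180 x 50 mm (x, y, z); origin under its centre.
Not all that is in view belongs to the job. There is more than one size of the part that bears tray_in; the job needs the middle-sized.

How it is judged (in metres and radians):
On the way, in this order (a step that is already met when the one before it is completed fails the run):
1. the tube is in front of the go gauge's flared mouth, in line with the gap and low (x of tube in the frame of go_gauge between -0.12 and -0.036 m and y of tube in the frame of go_gauge between -0.015 and 0.015 m and z of tube in the frame of go_gauge below 0.031 m and angle between tube's own z axis and vertical below 0.2 rad).
2. the tube is in the first half of the go gap, low and upright (x of tube in the frame of go_gauge between -0.018 and 0 m and y of tube in the frame of go_gauge between -0.004 and 0.004 m and z of tube in the frame of go_gauge below 0.031 m and angle between tube's own z axis and vertical below 0.2 rad).
3. the tube is in the second half of the go gap, low and upright (x of tube in the frame of go_gauge between 0.008 and 0.03 m and y of tube in the frame of go_gauge between -0.004 and 0.004 m and z of tube in the frame of go_gauge below 0.031 m and angle between tube's own z axis and vertical below 0.2 rad).
4. the tube has come out at the far end of the go gap, still low (x of tube in the frame of go_gauge between 0.043 and 0.12 m and y of tube in the frame of go_gauge between -0.02 and 0.02 m and z of tube in the frame of go_gauge below 0.031 m).
5. the tube, low and upright, is stopped in the mouth of the no-go jaws and presses them back 4 to 19 mm for 0.3 s (x of tube in the frame of nogo_mouth between -0.012 and -0.002 m and y of tube in the frame of nogo_mouth between -0.006 and 0.006 m and z of tube in the frame of nogo_mouth below 0.031 m and angle between tube's own z axis and vertical below 0.2 rad and value of joint nogo_jaws between 0.004 and 0.019 m and contact force between tube and nogo_gauge above 1 N), for 0.3 s.
At the end, for the whole second after the job is handed in: the tube stands upright (within 0.06 rad) and still on the floor of the tray, inside its walls, its underside within 3 mm of the floor, and the no-go jaws have sprung back (slide under 2 mm) (x of tube in the frame of tray_in between -0.06 and 0.06 m and y of tube in the frame of tray_in between -0.04 and 0.04 m and z of tube in the frame of tray_in between -0.003 and 0.003 m and angle between tube's own z axis and vertical below 0.06 rad and linear speed of tube below 0.02 m/s and value of joint nogo_jaws below 0.002 m); the robot touches nothing.
It fails at once if the no-go jaws are driven back to their stop (slide over 22 mm) (value of joint nogo_jaws above 0.022 m).
It fails at once if the tube is dropped (moves faster than 0.45 m/s while not in the fingers: a fall of 10 mm) (contact force between the fingers and tube below 0.05 N and linear speed of tube above 0.45 m/s).
It fails at once if the tube is forced into the no-go gap (x of tube in the frame of nogo_mouth between 0.004 and 0.03 m and y of tube in the frame of nogo_mouth between -0.006 and 0.006 m and z of tube in the frame of nogo_mouth below 0.031 m).
It fails at once if the spool, screwdriver or multimeter is moved by more than 20 mm (distance of any of spool, screwdriver, multimeter from where it was at the start of the episode above 0.02 m).
It also fails if it takes over 64 s, if anything falls off the work surface, if the arm or the gripper's body presses on something with over 40 N, if the wrist force passes 120 N, or if a joint passes its speed limit or range.

ROBOT

A 7-joint arm with a two-finger parallel gripper is mounted at the origin on the work surface. World frame = base frame: x ahead of the robot, y to its left, z up, the work surface at z = 0. Lengths are in mm, angles in rad, forces in N, time in s.
With the tool pointing down it reaches from about 400 to 925 mm from the base axis. Payload 4.1 kg.
Tool frame: the origin (TCP) lies at the very end of the fingers, on their centre line; the grasp point (between the pads) lies 19 mm behind it; x points along the fingers, y is the direction in which the jaws open and shut, and the axes are right-handed (so a half turn about x gives the same grasp; the last joint's range is limited). The gripper opens to 85 mm and grips with 20 to 120 N. Pads are 22 mm wide; open, the fingers measure 114 mm over their backs; the gripper's body (76 mm by 85 mm) begins 54 mm behind the grasp point. The pads swing forward as they close: fully open they stand 13 mm farther back than shut.
Start: joints at [-1.413, 0.398, 0.045, 1.537, -0.019, 1.207, -0.051], TCP at [165.068, 628.726, 231.347] pointing down, gripper open.
Joint ranges: [-2.82, 2.82], [-0.49, 2.23], [-1.37, 1.46], [0, 2.46], [-1.36, 4.5], [0.23, 2], [-2.94, 2.94]. Speed limits (rad/s): [2.57, 2.57, 3.14, 3.14, 3.14, 3.14, 3.14].

INTERFACE

Orientations are given as a unit quaternion [w, x, y, z].
In Python, from rig import status, vision, job gives the robot as it stands.
- The arm moves only by the tool play_rows, never from a script. Its argument "motion" is a list of rows, each an object of numbers: "dx", "dy", "dz": the shift along the tool's x, y, z in mm; "wx", "wy", "wz": the turn, a rotation vector about the tool's x, y, z in rad; "claw": the opening, from 0 (shut) to 1 (fully open). A call has 1 to 12 rows; each row shifts and turns the pose as measured when the row begins, along the tool's axes as they then stand; what a row does not reach is not made up. A row lasts 1/8 s, in which the tool goes at most 62.5 mm and 10.7 degrees, less where a joint would pass 70% of its speed; a pose out of reach is approached as far as the arm can. A call is refused whole if a number of a shift passes 62.5 or a number of a turn 0.188, either way. A call with a gripper value outside its range is refused whole. The fingers move at their own pace and stop on an object; "newtons" is the grip in N (left out, the last holds). Time passes only in rows, so rows that do not move let the fingers close. It gives the time, the measured TCP pose, the force and the opening at its end, in the units of the state.
- status.get_state(): the state, without advancing time (a new reading comes with each control period).
- vision.read_camera(name): name is "scene" or "top" or "wrist"; returns the picture (384x512x3 uint8, red, green, blue); there is no depth.
- vision.camera_model(name): a dict with "fx", "fy", "cx", "cy" (pixels), "dist_coeffs" ([k1, k2, p1, p2, k3] as OpenCV has them; the pictures are not rectified), "rvec" (rotation vector, rad) and "tvec" (3), from world to camera coordinates, as OpenCV has them. Camera axes: x right, y down, z forward; pixel columns grow to the right and rows downward; lengths in mm; the calibration is good to about 2 mm. A picture is of the moment at which its call begins: read the wrist's pose just before it. camera_model takes no time and is no camera call; for the wrist camera it gives the pose at the moment of the call.
- job.close_job(): hands the job in, once; it reports no verdict.
Trained networks look in the newest picture that a camera, given by its name, has taken for a name from the list of things; names that differ only in an ending like _2 or _b are one class to them, and where a whole thing is asked for, a point or a joint stands for the part that bears it (a point fixed in the world has none). Each returns a list of dicts, best first, with "confidence" (0 to 1); they miss things now and then, are a little off and sometimes report something else, mostly with a low value. They report only what shows in the picture. A call takes as long as a camera call. They do not tell look-alikes from the thing itself.
- vision.spot_in(camera, query): "box" ([left, top, right, bottom] in pixels, round what is visible of it).
- vision.trace(camera, query): "region" (384x512 bool, what is visible of it) and "box" ([left, top, right, bottom] in pixels, round what is visible of it).
- vision.pinpoint(camera, query): "pixel" ([row, column] in pixels: a listed point, or the origin of a listed thing).
The state is a dict: "time": time; "joint_positions": joint angles; "joint_vel": joint speeds; "tau": joint torques, N m; "tool_pos": TCP position; "orientation": TCP orientation; "ft_force": force on the tool from outside, world axes, zero at the start; "torque": the same for the moment, N m; "gripper_width": finger opening in mm.
Only numpy, scipy, OpenCV 4.12 (cv2) and the standard library are available. Lean on these libraries where they do the work, as an engineer would, in place of code of your own. Each camera call takes 0.05 s, during which the arm holds its last target. There are 200 camera calls.

## Working session

There is one attempt and no reset: what is moved stays moved. The work goes in short steps, Python scripts to look and compute and a tool call to move; the robot and the scene stay as the last step left them, time stands still between calls to the robot, and variables do not carry over. Pictures are saved under pics/ and viewed, about 8 in all and at most 12, crops included, and the job is handed in when it is done.

Besides the shell and the picture viewer there is one more tool, called after ">>>" by a JSON object that holds its "method" and its "body". play_rows: Moves the arm, as the interface text tells. Its arguments: {"type":"object","properties":{"motion":{"type":"array"},"newtons":{"type":"number"}},"required":["motion"]}

```bash
mkdir -p pics; ls
python3 - <<'E'
from rig import status, vision
import cv2, numpy as np
s=status.get_state(); print({k:np.round(v,3).tolist() for k,v in s.items()})
a=vision.read_camera("scene"); b=vision.read_camera("top")
cv2.imwrite("pics/scene.png",cv2.resize(a[...,::-1],(800,600)));cv2.imwrite("pics/top.png",cv2.resize(b[...,::-1],(800,600)))
for c in("scene","top"):
    m=vision.camera_model(c);print(c,{k:np.round(v,3).tolist() for k,v in m.items()})
for q in["tube","go_gauge","nogo_gauge","nogo_mouth","tray_in","spool","screwdriver","multimeter"]:
    print(q,[(np.round(d["pixel"],1).tolist(),round(d["confidence"],2)) for d in vision.pinpoint("top",q)])
E
```

```text
pics
{'time': 0.0, 'joint_positions': [-1.413, 0.399, 0.045, 1.538, -0.019, 1.207, -0.051], 'joint_vel': [-0.001, -0.002, 0.001, 0.0, 0.0, 0.001, 0.0], 'tau': [0.0, -47.513, 1.365, -25.423, 0.012, 0.009, 0.0], 'tool_pos': [164.891, 628.077, 230.26], 'orientation': [0.701, 0.09, 0.701, -0.091], 'ft_force': [-0.09, -0.745, -0.476], 'torque': [-0.048, -0.014, 0.011], 'gripper_width': 85.787}
scene {'fx': 385.298, 'fy': 385.298, 'cx': 250.106, 'cy': 196.84, 'dist_coeffs': [-0.082, 0.0, 0.0, 0.0, 0.0], 'rvec': [2.328, 0.847, -0.312], 'tvec': [-338.282, -228.779, 1328.953]}
top {'fx': 495.84, 'fy': 495.84, 'cx': 251.254, 'cy': 194.184, 'dist_coeffs': [-0.206, 0.0, 0.0, 0.0, 0.0], 'rvec': [2.157, -2.162, 0.165], 'tvec': [-62.28, 497.618, 1278.241]}
tube [([197.3, 108.3], 0.47)]
go_gauge [([170.6, 268.7], 0.93)]
nogo_gauge [([181.1, 191.6], 0.7), ([208.3, 338.0], 0.41)]
nogo_mouth [([192.1, 192.4], 0.88), ([98.4, 230.9], 0.22)]
tray_in [([307.8, 338.6], 0.94), ([207.4, 339.8], 0.75), ([190.6, 394.2], 0.59)]
spool [([125.3, 111.6], 0.84)]
screwdriver [([126.4, 344.7], 0.84)]
multimeter [([97.3, 228.8], 0.78)]
```

View pics/top.png

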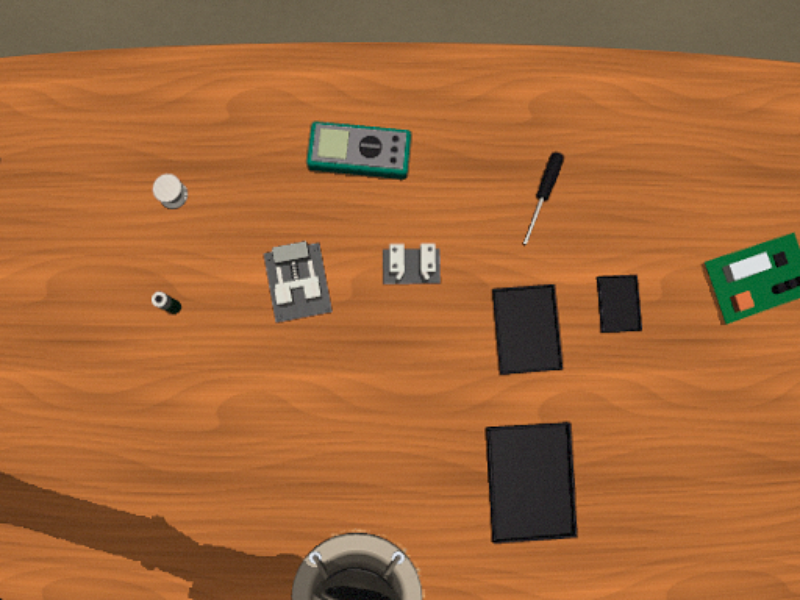

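View pics/scene.png

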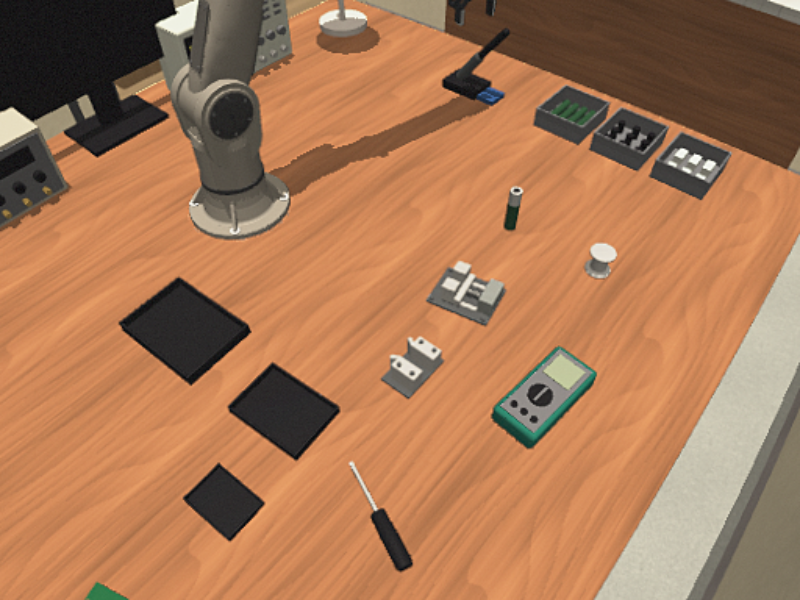

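The top view shows the tube at about (165,303) and the no-go gauge at (297,282). The go gauge is at (412,265). The middle-sized tray is at (528,330), between a small one at (620,303) and a large one at (530,483). The scene view agrees.

```bash
cat > h.py <<'E'
from rig import status, vision
import cv2, numpy as np
from scipy.spatial.transform import Rotation as Ro
def unproj(cam,uv,z,m=None):
    m=m or vision.camera_model(cam)
    K=np.array([[m["fx"],0,m["cx"]],[0,m["fy"],m["cy"]],[0,0,1]]);d=np.array(m["dist_coeffs"],float)
    n=cv2.undistortPoints(np.array(uv,float).reshape(-1,1,2),K,d).reshape(-1,2)
    R=cv2.Rodrigues(np.array(m["rvec"],float))[0];t=np.array(m["tvec"],float).ravel()
    r=np.c_[n,np.ones(len(n))]@R;c=-R.T@t
    return c+r*((z-c[2])/r[:,2])[:,None]
def proj(cam,P,m=None):
    m=m or vision.camera_model(cam)
    K=np.array([[m["fx"],0,m["cx"]],[0,m["fy"],m["cy"]],[0,0,1]]);d=np.array(m["dist_coeffs"],float)
    return cv2.projectPoints(np.array(P,float).reshape(-1,1,3),np.array(m["rvec"],float),np.array(m["tvec"],float),K,d)[0].reshape(-1,2)
def totool(v):
    s=status.get_state();w,x,y,z=s["orientation"]
    return Ro.from_quat([x,y,z,w]).inv().apply(v)
def toolR():
    w,x,y,z=status.get_state()["orientation"];return Ro.from_quat([x,y,z,w]).as_matrix()
E
python3 - <<'E'
from h import *
print("R",toolR().round(3).tolist())
wm=vision.camera_model("wrist");R=cv2.Rodrigues(np.array(wm["rvec"],float))[0];c=-R.T@np.array(wm["tvec"],float).ravel()
print("wristcam at",c.round(1),"fwd",R[2].round(3),"right",R[0].round(3),wm["fx"])
for cam in("top","scene"):
    vision.read_camera(cam)
    for q,z in[("tube",0),("go_gauge",0),("nogo_gauge",0),("nogo_mouth",0),("tray_in",4),("spool",0),("screwdriver",0),("multimeter",0)]:
        print(cam,q,[(unproj(cam,[d["pixel"][::-1]],z)[0,:2].round(1).tolist(),round(d["confidence"],2)) for d in vision.pinpoint(cam,q)])
    for q,z in[("go_gauge",6),("nogo_gauge",6),("tray_in",18)]:
        for t in vision.trace(cam,q):
            cs=max(cv2.findContours(t["region"].astype(np.uint8),0,cv2.CHAIN_APPROX_NONE)[0],key=len).reshape(-1,2)
            p=unproj(cam,cs,z)[:,:2].astype(np.float32);r=cv2.minAreaRect(p);print(cam,q,np.round(r[0],1),np.round(r[1],1),round(r[2],1),round(t["confidence"],2))
E
```

```text
R [[0.0, 0.254, 0.967], [0.0, 0.967, -0.254], [-1.0, 0.0, 0.0]]
wristcam at [ 98.9 645.  373.3] fwd [ 0.26  -0.068 -0.963] right [ 0.254  0.967 -0.   ] 286.95244151667754
top tube [([492.7, 324.3], 0.66)]
top go_gauge [([563.6, -114.9], 0.75), ([508.0, 94.0], 0.59)]
top nogo_gauge [([541.6, 106.8], 0.87)]
top nogo_mouth [([500.9, 96.7], 0.96)]
top tray_in [([507.3, -467.6], 0.96), ([190.5, -297.8], 0.67), ([460.6, -306.4], 0.63)]
top spool [([699.0, 324.1], 0.75)]
top screwdriver [([688.9, -329.2], 0.53), ([699.4, 332.0], 0.24)]
top multimeter [([773.9, -7.5], 0.9)]
top go_gauge [573.5 -96.3] [104.   72.1] 89.9 0.6
top nogo_gauge [541.5 104.3] [134.2 101.9] 12.4 0.83
top tray_in [ 456.4 -295. ] [149.1 116.6] 3.8 0.68
top tray_in [ 500.8 -460.7] [99.9 76.2] 2.7 0.57
top tray_in [ 191.3 -298.5] [201.  151.7] 1.6 0.55
scene tube [([505.6, 307.8], 0.52)]
scene go_gauge [([556.0, -90.1], 0.8)]
scene nogo_gauge [([533.4, 113.2], 0.68)]
scene nogo_mouth [([506.0, 105.0], 0.62)]
scene tray_in [([510.3, -465.0], 0.65), ([464.8, -292.4], 0.63), ([197.6, -299.9], 0.58)]
scene spool [([701.2, 325.4], 0.53)]
scene screwdriver [([684.6, -327.6], 0.9)]
scene multimeter [([778.2, 1.9], 0.66)]
scene go_gauge [563.5 -87.9] [ 80.2 115.4] 0.8 0.6
scene nogo_gauge [538.9 116.9] [125.2 132. ] 11.1 0.57
scene tray_in [ 462.7 -297.5] [157.4 115.6] 4.8 0.89
scene tray_in [ 199.7 -297.3] [222.7 156.1] 1.4 0.78
scene tray_in [ 508.6 -464.8] [105.2  74.4] 2.5 0.69
```

>>> {"method": "play_rows", "body": {"motion": [{"wx": -0.128,"claw": 1},{"wx": -0.128},{"dz": 52,"dy": -50},{"dz": 52,"dy": -50},{"dz": 52,"dy": -50},{"dz": 52,"dy": -50},{"dz": 52,"dy": -50},{"dz": 30,"dy": -30},{"dz": 0}]}}

```text
validation failed for argument at $.mo...
```

Run:
```python
from h import *
s=status.get_state();print(s["time"],np.round(s["tool_pos"],1),toolR().round(3).tolist())
m=vision.camera_model("wrist");im=vision.read_camera("wrist");cv2.imwrite("pics/w1.png",im[...,::-1])
for d in vision.pinpoint("wrist","tube"): print(d,unproj("wrist",[d["pixel"][::-1]],0,m).round(1))
for t in vision.trace("wrist","tube"): print(t["box"],t["confidence"])
```

```text
1.7 [165.1 628.7 231.3] [[0.0, 0.254, 0.967], [0.0, 0.967, -0.254], [-1.0, 0.0, 0.0]]
```

View pics/w1.png

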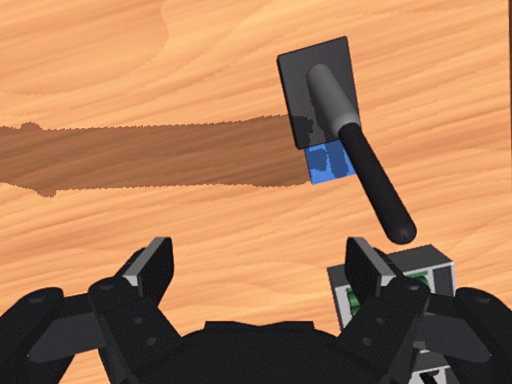

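The arm hasn't moved: the picture shows only a stand and bins (bystanders). The call was refused, perhaps because each row needs every field, so I'll send full rows.

>>> {"method": "play_rows", "body": {"motion": [{"dx": 0,"dy": 0,"dz": 0,"wx": -0.128,"wy": 0,"wz": 0,"claw": 1},{"dx": 0,"dy": 0,"dz": 0,"wx": -0.128,"wy": 0,"wz": 0,"claw": 1},{"dx": 0,"dy": -50,"dz": 52,"wx": 0,"wy": 0,"wz": 0,"claw": 1},{"dx": 0,"dy": -50,"dz": 52,"wx": 0,"wy": 0,"wz": 0,"claw": 1},{"dx": 0,"dy": -50,"dz": 52,"wx": 0,"wy": 0,"wz": 0,"claw": 1},{"dx": 0,"dy": -50,"dz": 52,"wx": 0,"wy": 0,"wz": 0,"claw": 1},{"dx": 0,"dy": -50,"dz": 52,"wx": 0,"wy": 0,"wz": 0,"claw": 1},{"dx": 0,"dy": -30,"dz": 30,"wx": 0,"wy": 0,"wz": 0,"claw": 1},{"dx": 0,"dy": 0,"dz": 0,"wx": 0,"wy": 0,"wz": 0,"claw": 1}]}}

```text
time: 2.98
tool_pos: [431.2, 377.5, 231.1]
orientation: [0.708, -0.002, 0.706, 0.005]
ft_force: [0.0, -0.3, -0.5]
gripper_width: 85.3
```

Run:
```python
from h import *
s=status.get_state();print(s["time"],np.round(s["tool_pos"],1),toolR().round(3).tolist())
m=vision.camera_model("wrist");im=vision.read_camera("wrist");cv2.imwrite("pics/w2.png",im[...,::-1])
for d in vision.pinpoint("wrist","tube"): print(d,unproj("wrist",[d["pixel"][::-1]],0,m).round(1))
for t in vision.trace("wrist","tube"): print(t["box"],t["confidence"])
```

```text
2.975 [431.2 377.5 231.1] [[0.002, -0.01, 1.0], [0.004, 1.0, 0.01], [-1.0, 0.004, 0.002]]
{'pixel': [240.7, 63.9], 'confidence': 0.73} [[541.3 104.4   0. ]]
[194.0, 204.9, 226.2, 255.3] 0.74
```

View pics/w2.png

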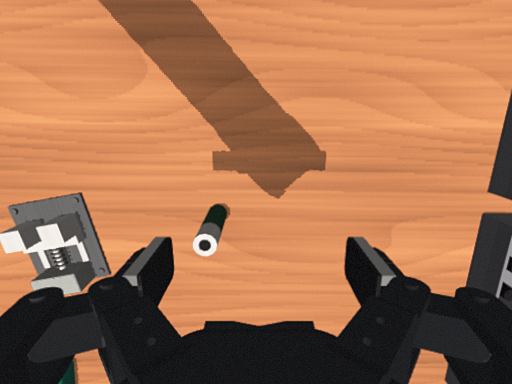

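The wrist picture shows the tube's ferrule top at pixel (205,245) and its foot near (221,211). The no-go gauge is at (55,245).

Run:
```python
from h import *
im=cv2.imread("pics/w2.png");m=vision.camera_model("wrist")
g=cv2.cvtColor(im,cv2.COLOR_BGR2GRAY)[225:265,185:225]
sat=cv2.cvtColor(im,cv2.COLOR_BGR2HSV)[225:265,185:225,1]
mask=((g>150)&(sat<60)).astype(np.uint8);c=max(cv2.findContours(mask,0,1)[0],key=cv2.contourArea)
e=cv2.minEnclosingCircle(c);print(e)
uv=np.array(e[0])+[185,225]
P=unproj("wrist",[uv],100,m);print("top",P, "diam", np.ptp(unproj("wrist",[uv+[e[1],0],uv-[e[1],0]],100,m)[:,:2],axis=0))
print("foot",unproj("wrist",[[221,211]],0,m))
print("tool",totool(P[0]-np.array(status.get_state()["tool_pos"])))
```

```text
((19.7421875, 19.453125), 12.266284942626953)
top [[492.10630071 327.37986931 100.        ]] diam [ 0.41393762 25.40908963]
foot [[490.48903668 332.05976094   0.        ]]
tool [130.47911556 -57.20410367  64.35792756]
```

>>> {"method": "play_rows", "body": {"motion": [{"dx": 0,"dy": -26,"dz": 31,"wx": 0,"wy": 0,"wz": 0,"claw": 1},{"dx": 0,"dy": -26,"dz": 31,"wx": 0,"wy": 0,"wz": 0,"claw": 1},{"dx": 30,"dy": 0,"dz": 0,"wx": 0,"wy": 0,"wz": 0,"claw": 1},{"dx": 30,"dy": 0,"dz": 0,"wx": 0,"wy": 0,"wz": 0,"claw": 1},{"dx": 0,"dy": 0,"dz": 0,"wx": 0,"wy": 0,"wz": 0,"claw": 1}]}}

```text
time: 3.75
tool_pos: [484.1, 343.3, 169.4]
orientation: [0.706, -0.01, 0.708, 0.018]
ft_force: [-0.4, -0.1, 0.3]
gripper_width: 85.4
```

>>> {"method": "play_rows", "body": {"motion": [{"dx": 0,"dy": -9,"dz": 4,"wx": 0.04,"wy": 0,"wz": 0,"claw": 1},{"dx": 0,"dy": -8,"dz": 4,"wx": 0,"wy": 0,"wz": 0,"claw": 1},{"dx": 0,"dy": 0,"dz": 0,"wx": 0,"wy": 0,"wz": 0,"claw": 1}]}}

```text
time: 4.12
tool_pos: [493.3, 328.4, 172.5]
orientation: [0.707, 0.005, 0.707, 0.006]
ft_force: [0.0, 0.0, 0.3]
gripper_width: 85.5
```

```bash
cat > tubetop.py <<'E'
from h import *
s=status.get_state();print(round(s["time"],2),np.round(s["tool_pos"],1),toolR().round(3).tolist())
m=vision.camera_model("wrist");im=vision.read_camera("wrist")
t=vision.trace("wrist","tube")
if t:
    print(t[0]["box"],t[0]["confidence"])
    cs=np.argwhere(t[0]["region"])[:,::-1]
    b=t[0]["box"]; x0,y0=max(int(b[0])-5,0),max(int(b[1])-5,0)
    hsv=cv2.cvtColor(im,cv2.COLOR_RGB2HSV)
    mask=((hsv[...,2]>140)&(hsv[...,1]<60)&cv2.dilate(t[0]["region"].astype(np.uint8),np.ones((5,5))).astype(bool)).astype(np.uint8)
    c=max(cv2.findContours(mask,0,1)[0],key=cv2.contourArea);e=cv2.minEnclosingCircle(c);print(e)
    P=unproj("wrist",[e[0]],100,m)[0];print("top",P.round(1),"tool",totool(P-np.array(s["tool_pos"])).round(1))
E
python3 tubetop.py
```

```text
4.12 [493.3 328.4 172.5] [[0.001, -0.001, 1.0], [0.015, 1.0, 0.001], [-1.0, 0.015, 0.001]]
[231.9, 167.3, 265.0, 221.8] 0.83
((248.88333129882812, 207.0), 15.411579132080078)
top [497.2 320.6 100. ] tool [72.3 -8.9  3.8]
```

>>> {"method": "play_rows", "body": {"motion": [{"dx": 25,"dy": -4,"dz": 2,"wx": 0,"wy": 0,"wz": -0.015,"claw": 1},{"dx": 30,"dy": 0,"dz": 0,"wx": 0,"wy": 0,"wz": 0,"claw": 1},{"dx": 30,"dy": 0,"dz": 0,"wx": 0,"wy": 0,"wz": 0,"claw": 1},{"dx": 20,"dy": 0,"dz": 0,"wx": 0,"wy": 0,"wz": 0,"claw": 1},{"dx": 10,"dy": 0,"dz": 0,"wx": 0,"wy": 0,"wz": 0,"claw": 1},{"dx": 0,"dy": 0,"dz": 0,"wx": 0,"wy": 0,"wz": 0,"claw": 1}]}}

```text
time: 4.97
tool_pos: [496.5, 329.0, 57.1]
orientation: [0.709, 0.0, 0.705, 0.003]
ft_force: [-0.4, -0.4, 0.2]
gripper_width: 85.6
```

```bash
python3 tubetop.py
python3 - <<'E'
from h import *
cv2.imwrite("pics/w3.png",vision.read_camera("wrist")[...,::-1])
E
```

```text
4.97 [496.5 329.   57.1] [[0.005, -0.004, 1.0], [0.006, 1.0, 0.004], [-1.0, 0.006, 0.005]]
[211.0, 193.8, 273.3, 319.6] 0.72
((241.0, 289.5), 31.197053909301758)
top [495.7 320.7 100. ] tool [-43.   -8.   -0.6]
```

View pics/w3.png

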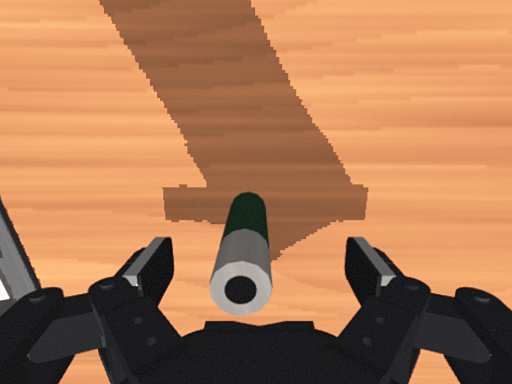

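The ferrule's top ring is centred at (241,289), while the finger mid-line is at column 259. So the tube is about 8 mm to the −y side, with x well matched. I'll shift and close.

>>> {"method": "play_rows", "body": {"motion": [{"dx": 3,"dy": -8,"dz": 0,"wx": 0,"wy": 0,"wz": 0,"claw": 1},{"dx": 0,"dy": 0,"dz": 0,"wx": 0,"wy": 0,"wz": 0,"claw": 1},{"dx": 0,"dy": 0,"dz": 0,"wx": 0,"wy": 0,"wz": 0,"claw": 0.5},{"dx": 0,"dy": 0,"dz": 0,"wx": 0,"wy": 0,"wz": 0,"claw": 0},{"dx": 0,"dy": 0,"dz": 0,"wx": 0,"wy": 0,"wz": 0,"claw": 0},{"dx": 0,"dy": 0,"dz": 0,"wx": 0,"wy": 0,"wz": 0,"claw": 0},{"dx": 0,"dy": 0,"dz": 0,"wx": 0,"wy": 0,"wz": 0,"claw": 0},{"dx": 0,"dy": 0,"dz": 0,"wx": 0,"wy": 0,"wz": 0,"claw": 0}], "newtons": 80}}

```text
time: 6.12
tool_pos: [499.0, 321.6, 57.5]
orientation: [0.711, 0.002, 0.703, 0.005]
ft_force: [-0.3, -0.4, 0.9]
gripper_width: 24.4
```

>>> {"method": "play_rows", "body": {"motion": [{"dx": -20,"dy": 0,"dz": 0,"wx": 0,"wy": 0,"wz": 0,"claw": 0},{"dx": -40,"dy": 0,"dz": 0,"wx": 0,"wy": 0,"wz": 0,"claw": 0},{"dx": -45,"dy": 0,"dz": 0,"wx": 0,"wy": 0,"wz": 0,"claw": 0},{"dx": -40,"dy": -20,"dz": 10,"wx": 0,"wy": 0,"wz": 0,"claw": 0},{"dx": 0,"dy": -45,"dz": 22,"wx": 0,"wy": 0,"wz": 0,"claw": 0},{"dx": 0,"dy": -45,"dz": 22,"wx": 0,"wy": 0,"wz": 0,"claw": 0},{"dx": 0,"dy": -45,"dz": 22,"wx": 0,"wy": 0,"wz": 0,"claw": 0},{"dx": 0,"dy": -45,"dz": 22,"wx": 0,"wy": 0,"wz": 0,"claw": 0},{"dx": 0,"dy": -20,"dz": 10,"wx": 0,"wy": 0,"wz": 0,"claw": 0},{"dx": 0,"dy": 0,"dz": 0,"wx": 0,"wy": 0,"wz": 0,"claw": 0}]}}

```text
time: 7.38
tool_pos: [606.7, 95.8, 201.7]
orientation: [0.709, -0.001, 0.706, 0.005]
ft_force: [-1.2, 0.4, -0.1]
gripper_width: 24.4
```

Run:
```python
from h import *
s=status.get_state();print(s["time"],np.round(s["tool_pos"],1),toolR().round(3).tolist(),s["gripper_width"])
m=vision.camera_model("wrist");cv2.imwrite("pics/w4.png",vision.read_camera("wrist")[...,::-1]);np.save("w4.npy",m,allow_pickle=True)
for q in("nogo_gauge","nogo_mouth"):
  for d in vision.pinpoint("wrist",q): print(q,d,unproj("wrist",[d["pixel"][::-1]],0,m).round(1))
```

```text
7.375 [606.7  95.8 201.7] [[0.004, -0.009, 1.0], [0.007, 1.0, 0.009], [-1.0, 0.007, 0.004]] 24.42062897091839
nogo_gauge {'pixel': [112.8, 265.4], 'confidence': 0.62} [[540.3 103.1   0. ]]
nogo_mouth {'pixel': [79.9, 260.2], 'confidence': 0.95} [[505.   96.7   0. ]]
```

View pics/w4.png

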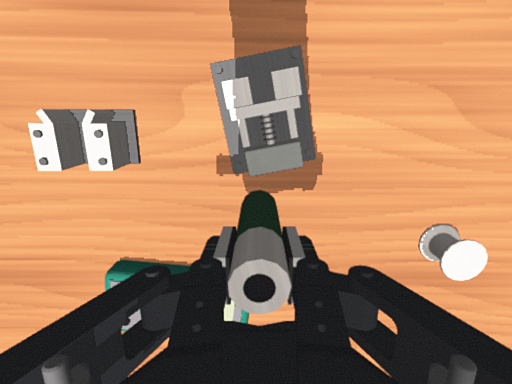

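The picture shows both gauges. The no-go plate has corners near (211,65), (299,45) and (316,159), and the go gauge spans (30–140, 108–170). The tube is firmly held, its top at (259,287). I'll enlarge for corner picks.

Run:
```python
import cv2,numpy as np
im=cv2.imread("pics/w4.png")
a=cv2.resize(im[100:178,22:150],None,fx=6,fy=6,interpolation=cv2.INTER_CUBIC)[:,:768]
b=cv2.resize(im[40:184,205:325],None,fx=4,fy=4,interpolation=cv2.INTER_CUBIC)
cv2.imwrite("pics/c1.png",a);cv2.imwrite("pics/c2.png",b)
```

```text
(no output)
```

View pics/c2.png

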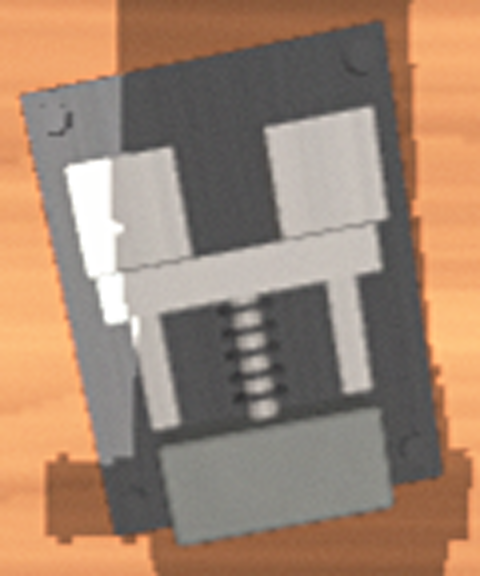

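View pics/c1.png

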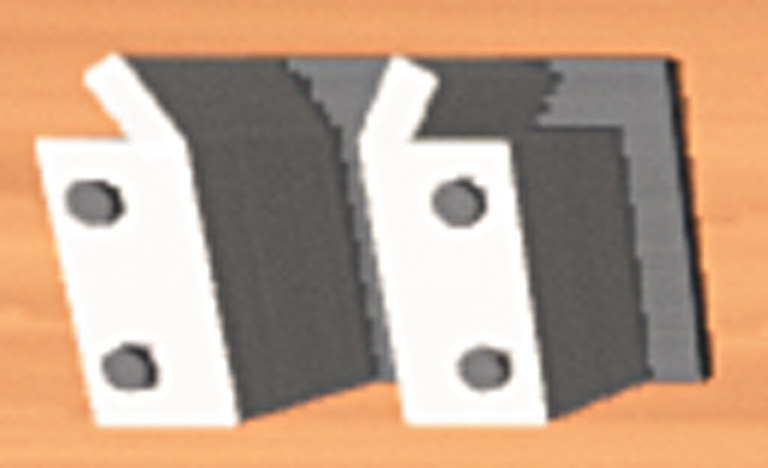

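The corner picks are clear in both crops. Next I'll fit both poses.

```bash
cat > fit.py <<'E'
from h import *
from scipy.optimize import least_squares
m=np.load("w4.npy",allow_pickle=True).item()
def fit(M,px,x0):
    M=np.array(M,float);px=np.array(px,float)
    def f(p):
        W=M.copy();W[:,:2]=M[:,:2]@Ro.from_euler("z",p[2]).as_matrix()[:2,:2].T+p[:2]
        return (proj("wrist",W,m)-px).ravel()
    r=least_squares(f,x0,loss="soft_l1");print(r.x.round(4),"res px",f(r.x).reshape(-1,2).round(1).tolist());return r.x
ng=fit([(-60,-50,6),(-60,50,6),(65,50,6),(65,-50,6),(-35,-37.5,46),(-35,-11.5,46),(-35,11.5,46),(-35,37.5,46)],
 np.array([(20,95),(382,20),(442,470),(113,535),(66,163),(174,147),(264,128),(372,106)])/4+[205,40],[540,105,.2])
g=fit([(-18,-14.5,46),(30,-14.5,46),(-18,14.5,46),(30,14.5,46),(-32,-22.5,46),(-32,22.5,46),(-32,50,6),(30,50,6)],
 np.array([(187,140),(238,422),(362,143),(407,424),(122,55),(395,57),(673,60),(707,380)])/6+[22,100],[563,-97,0])
print("tube top",unproj("wrist",[[259,287]],244,m).round(1))
for n,p,xs in(("nogo",ng,(-35-6-40,-41)),("go",g,(-75,-40,-9,20,60))):
    for x in xs: print(n,x,(p[:2]+np.array([np.cos(p[2]),np.sin(p[2])])*x).round(1))
E
python3 fit.py
```

```text
[5.384824e+02 1.021585e+02 1.910000e-01] res px [[-0.5, -0.8], [0.6, -0.5], [0.4, 1.8], [0.0, 0.6], [-0.1, 0.8], [-0.7, -0.4], [0.3, -0.3], [0.0, -0.1]]
[ 5.704769e+02 -9.541160e+01  1.900000e-03] res px [[-0.1, 0.1], [0.3, 0.4], [0.3, -0.1], [0.3, 0.2], [-0.3, -0.5], [0.6, -0.3], [-0.7, -0.3], [-0.4, 0.9]]
tube top [[605.1  94.6 244. ]]
nogo -81 [459.   86.8]
nogo -41 [498.2  94.4]
go -75 [495.5 -95.6]
go -40 [530.5 -95.5]
go -9 [561.5 -95.4]
go 20 [590.5 -95.4]
go 60 [630.5 -95.3]
```

>>> {"method": "play_rows", "body": {"motion": [{"dx": 0,"dy": -20,"dz": -12,"wx": 0,"wy": 0,"wz": 0,"claw": 0},{"dx": 0,"dy": -40,"dz": -23,"wx": 0,"wy": 0,"wz": 0,"claw": 0},{"dx": 0,"dy": -40,"dz": -23,"wx": 0,"wy": 0,"wz": 0,"claw": 0},{"dx": 0,"dy": -40,"dz": -23,"wx": 0,"wy": 0,"wz": 0,"claw": 0},{"dx": 0,"dy": -40,"dz": -23,"wx": 0,"wy": 0,"wz": 0,"claw": 0},{"dx": 0,"dy": -12,"dz": -8,"wx": 0,"wy": 0,"wz": 0,"claw": 0},{"dx": 25,"dy": 0,"dz": 0,"wx": 0,"wy": 0,"wz": 0,"claw": 0},{"dx": 25,"dy": 0,"dz": 0,"wx": 0,"wy": 0,"wz": 0,"claw": 0},{"dx": 15,"dy": 0,"dz": 0,"wx": 0,"wy": 0,"wz": 0,"claw": 0},{"dx": 0,"dy": 0,"dz": 0,"wx": 0,"wy": 0,"wz": 0,"claw": 0}]}}

```text
time: 8.78
tool_pos: [486.2, -94.5, 133.4]
orientation: [0.708, -0.006, 0.706, 0.015]
ft_force: [-0.1, 0.1, -0.3]
gripper_width: 24.1
```

```bash
cat > st.py <<'E'
from h import *
s=status.get_state();print(round(s["time"],2),np.round(s["tool_pos"],1),"F",np.round(s["ft_force"],1),"w",round(s["gripper_width"],1));print(toolR().round(3).tolist(),"q",np.round(s["joint_positions"],2))
E
python3 st.py
```

```text
8.78 [486.2 -94.5 133.4] F [-0.1  0.1 -0.3] w 24.1
[[0.003, -0.029, 1.0], [0.014, 0.999, 0.029], [-1.0, 0.013, 0.004]] q [-0.22  0.24  0.39  2.02 -0.13  0.9   1.84]
```

>>> {"method": "play_rows", "body": {"motion": [{"dx": 20,"dy": 0,"dz": 0,"wx": 0.028,"wy": 0,"wz": -0.008,"claw": 0},{"dx": 25,"dy": 0,"dz": 0,"wx": 0,"wy": 0,"wz": 0,"claw": 0},{"dx": 15,"dy": 0,"dz": 0,"wx": 0,"wy": 0,"wz": 0,"claw": 0},{"dx": 3,"dy": 0,"dz": 0,"wx": 0,"wy": 0,"wz": 0,"claw": 0},{"dx": 0,"dy": 0,"dz": 0,"wx": 0,"wy": 0,"wz": 0,"claw": 0}]}}

```text
time: 9.4
tool_pos: [491.0, -92.8, 72.7]
orientation: [0.711, 0.001, 0.703, 0.003]
ft_force: [0.8, 0.0, -1.6]
gripper_width: 24.4
```

```bash
python3 st.py
python3 - <<'E'
from h import *
cs=[]
for c in("top","scene"):
    im=vision.read_camera(c);u,v=proj(c,[[540,-95,40]])[0].astype(int)
    cs.append(cv2.resize(im[v-38:v+38,u-50:u+50,::-1],(400,304),interpolation=cv2.INTER_CUBIC));print(c,u-50,v-38)
cv2.imwrite("pics/gm.png",np.hstack(cs))
E
```

```text
9.4 [491.  -92.8  72.7] F [ 0.8  0.  -1.6] w 24.4
[[0.012, -0.004, 1.0], [0.006, 1.0, 0.004], [-1.0, 0.006, 0.012]] q [-0.2   0.34  0.37  2.06 -0.18  0.76  1.85]
top 213 139
scene 205 184
```

View pics/gm.png

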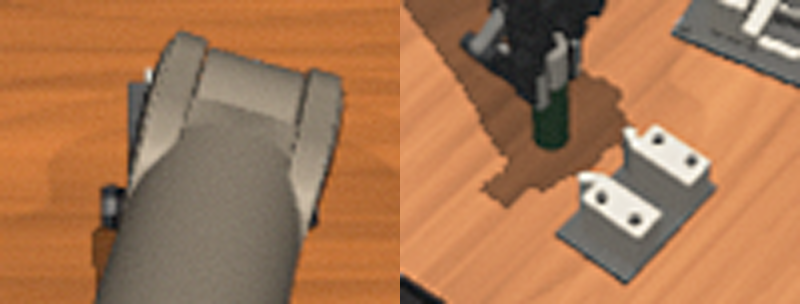

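The scene view shows the tube low and upright in front of the mouth, its foot near full-image pixel (243,219). The arm hides it in the top view.

Run:
```python
from h import *
print("foot",unproj("scene",[[242.75,218.7]],15))
# go inner corners top z46 as predicted vs. seen, scene
print(proj("scene",[[552.5,-109.9,46],[600.5,-109.8,46],[552.5,-80.9,46],[600.5,-80.8,46],[538.5,-45.4,6],[600.5,-45.3,6],[600.5,-145.3,6]])*4-[205*4-400,184*4])
```

```text
foot [[493.92449246 -92.92799184  15.        ]]
[[600.65075731 172.95323902]
 [658.12502927 211.99859923]
 [628.42722968 145.50003414]
 [685.63550886 183.47745726]
 [643.7309355  137.25399415]
 [714.567894   183.88591123]
 [622.41306179 280.80708383]]
```

>>> {"method": "play_rows", "body": {"motion": [{"dx": 0,"dy": -0.8,"dz": 10,"wx": 0,"wy": 0,"wz": 0,"claw": 0},{"dx": 0,"dy": -0.8,"dz": 10,"wx": 0,"wy": 0,"wz": 0,"claw": 0},{"dx": 0,"dy": 0,"dz": 10,"wx": 0,"wy": 0,"wz": 0,"claw": 0},{"dx": 0,"dy": 0,"dz": 10,"wx": 0,"wy": 0,"wz": 0,"claw": 0},{"dx": 0,"dy": 0,"dz": 0,"wx": 0,"wy": 0,"wz": 0,"claw": 0}]}}

```text
time: 10.12
tool_pos: [536.3, -94.5, 75.1]
orientation: [0.713, 0.001, 0.701, 0.003]
ft_force: [0.4, 0.3, -0.7]
gripper_width: 24.6
```

```bash
python3 st.py
```

```text
10.12 [536.3 -94.5  75.1] F [ 0.4  0.3 -0.7] w 24.6
[[0.017, -0.004, 1.0], [0.006, 1.0, 0.004], [-1.0, 0.006, 0.017]] q [-0.19  0.4   0.36  1.96 -0.2   0.79  1.86]
```

>>> {"method": "play_rows", "body": {"motion": [{"dx": 2,"dy": 0,"dz": 6,"wx": 0,"wy": 0.007,"wz": 0,"claw": 0},{"dx": 2,"dy": 0,"dz": 6,"wx": 0,"wy": 0,"wz": 0,"claw": 0},{"dx": 0.3,"dy": 0,"dz": 6,"wx": 0,"wy": 0,"wz": 0,"claw": 0},{"dx": 0.3,"dy": 0,"dz": 4,"wx": 0,"wy": 0,"wz": 0,"claw": 0}]}}

```text
time: 10.62
tool_pos: [558.9, -94.3, 69.9]
orientation: [0.71, 0.001, 0.704, 0.003]
ft_force: [0.5, 0.6, -1.1]
gripper_width: 24.3
```

```bash
python3 st.py
```

```text
10.62 [558.9 -94.3  69.9] F [ 0.5  0.6 -1.1] w 24.3
[[0.008, -0.004, 1.0], [0.006, 1.0, 0.004], [-1.0, 0.006, 0.008]] q [-0.18  0.45  0.35  1.91 -0.22  0.82  1.86]
```

>>> {"method": "play_rows", "body": {"motion": [{"dx": 0,"dy": 0,"dz": 6,"wx": 0,"wy": 0,"wz": 0,"claw": 0},{"dx": 0,"dy": 0,"dz": 6,"wx": 0,"wy": 0,"wz": 0,"claw": 0},{"dx": 0,"dy": 0,"dz": 6,"wx": 0,"wy": 0,"wz": 0,"claw": 0},{"dx": 0,"dy": 0,"dz": 6,"wx": 0,"wy": 0,"wz": 0,"claw": 0},{"dx": 0,"dy": 0,"dz": 6,"wx": 0,"wy": 0,"wz": 0,"claw": 0},{"dx": 0,"dy": 0,"dz": 0,"wx": 0,"wy": 0,"wz": 0,"claw": 0}]}}

```text
time: 11.38
tool_pos: [591.4, -94.1, 70.2]
orientation: [0.71, 0.001, 0.704, 0.003]
ft_force: [0.9, -0.3, -0.2]
gripper_width: 24.2
```

```bash
python3 st.py
```

```text
11.38 [591.4 -94.1  70.2] F [ 0.9 -0.3 -0.2] w 24.2
[[0.008, -0.004, 1.0], [0.006, 1.0, 0.004], [-1.0, 0.006, 0.008]] q [-0.18  0.5   0.35  1.83 -0.23  0.85  1.86]
```

>>> {"method": "play_rows", "body": {"motion": [{"dx": 0,"dy": 0,"dz": 9,"wx": 0,"wy": 0,"wz": 0,"claw": 0},{"dx": 0,"dy": 0,"dz": 9,"wx": 0,"wy": 0,"wz": 0,"claw": 0},{"dx": 0,"dy": 0,"dz": 9,"wx": 0,"wy": 0,"wz": 0,"claw": 0},{"dx": 0,"dy": 0,"dz": 9,"wx": 0,"wy": 0,"wz": 0,"claw": 0},{"dx": 0,"dy": 0,"dz": 9,"wx": 0,"wy": 0,"wz": 0,"claw": 0},{"dx": 0,"dy": 0,"dz": 6,"wx": 0,"wy": 0,"wz": 0,"claw": 0},{"dx": 0,"dy": 0,"dz": 0,"wx": 0,"wy": 0,"wz": 0,"claw": 0}]}}

```text
time: 12.25
tool_pos: [646.2, -93.8, 70.4]
orientation: [0.71, 0.001, 0.704, 0.004]
ft_force: [-0.7, 0.4, -0.8]
gripper_width: 24.2
```

```bash
python3 st.py
python3 - <<'E'
from h import *
im=vision.read_camera("scene");u,v=proj("scene",[[600,-95,40]])[0].astype(int);print(u-50,v-38)
cv2.imwrite("pics/go2.png",cv2.resize(im[v-38:v+38,u-50:u+50,::-1],(500,380),interpolation=cv2.INTER_CUBIC))
E
```

```text
12.25 [646.2 -93.8  70.4] F [-0.7  0.4 -0.8] w 24.2
[[0.008, -0.004, 1.0], [0.006, 1.0, 0.004], [-1.0, 0.006, 0.008]] q [-0.16  0.58  0.34  1.69 -0.24  0.91  1.85]
222 196
```

View pics/go2.png

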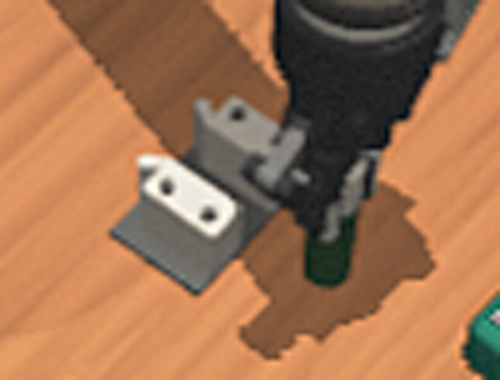

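The tube is out beyond the far end, low and upright (near crop pixel (330,260)), clear of the gauge. Now I'll lift and carry it to the front of the no-go gauge.

>>> {"method": "play_rows", "body": {"motion": [{"dx": -25,"dy": 0,"dz": 0,"wx": 0,"wy": 0,"wz": 0,"claw": 0},{"dx": -40,"dy": 0,"dz": 0,"wx": 0,"wy": 0,"wz": 0,"claw": 0},{"dx": -35,"dy": 0,"dz": 0,"wx": 0,"wy": 0,"wz": 0,"claw": 0},{"dx": 0,"dy": 25,"dz": -25,"wx": 0,"wy": 0,"wz": 0,"claw": 0},{"dx": 0,"dy": 38,"dz": -38,"wx": 0,"wy": 0,"wz": 0,"claw": 0},{"dx": 0,"dy": 38,"dz": -38,"wx": 0,"wy": 0,"wz": 0,"claw": 0},{"dx": 0,"dy": 38,"dz": -38,"wx": 0,"wy": 0,"wz": 0,"claw": 0},{"dx": 0,"dy": 38,"dz": -38,"wx": 0,"wy": 0,"wz": 0,"claw": 0},{"dx": 0,"dy": 15,"dz": -15,"wx": 0,"wy": 0,"wz": 0,"claw": 0},{"dx": 0,"dy": 0,"dz": 0,"wx": -0.09,"wy": 0,"wz": 0,"claw": 0},{"dx": 0,"dy": 0,"dz": 0,"wx": -0.09,"wy": 0,"wz": 0,"claw": 0},{"dx": 0,"dy": 0,"dz": 0,"wx": 0,"wy": 0,"wz": 0,"claw": 0}]}}

```text
time: 13.8
tool_pos: [440.8, 100.8, 173.1]
orientation: [0.706, -0.064, 0.702, 0.068]
ft_force: [0.2, -0.1, -1.2]
gripper_width: 24.4
```

```bash
cat >> st.py <<'E'
import sys
if len(sys.argv)>3:
    t=np.array(sys.argv[1:4],float)-s["tool_pos"];print("to target, tool axes",totool(t).round(1))
R=toolR();Rt=Ro.from_euler("z",float(sys.argv[4]) if len(sys.argv)>4 else 0).as_matrix()@np.array([[0.01,0,1],[0.006,1,0],[-1,0.006,0.01]])
print("turn to target",Ro.from_matrix(R.T@Ro.align_vectors(Rt.T,np.eye(3))[0].as_matrix()).as_rotvec().round(3))
E
python3 st.py 460 88 73 0.191
```

```text
13.8 [440.8 100.8 173.1] F [ 0.2 -0.1 -1.2] w 24.4
[[0.004, -0.186, 0.983], [0.007, 0.983, 0.186], [-1.0, 0.006, 0.006]] q [-0.58  0.1   0.28  2.07 -0.04  0.97  1.48]
to target, tool axes [100.1 -16.7  15.9]
turn to target [-0.004 -0.004 -0.   ]
```

>>> {"method": "play_rows", "body": {"motion": [{"dx": 20,"dy": -9,"dz": 5,"wx": 0,"wy": 0,"wz": 0,"claw": 0},{"dx": 28,"dy": -8,"dz": 6,"wx": 0,"wy": 0,"wz": 0,"claw": 0},{"dx": 28,"dy": 0,"dz": 5,"wx": 0,"wy": 0,"wz": 0,"claw": 0},{"dx": 18,"dy": 0,"dz": 0,"wx": 0,"wy": 0,"wz": 0,"claw": 0},{"dx": 4,"dy": 0,"dz": 0,"wx": 0,"wy": 0,"wz": 0,"claw": 0},{"dx": 0,"dy": 0,"dz": 0,"wx": 0,"wy": 0,"wz": 0,"claw": 0}]}}

```text
time: 14.55
tool_pos: [461.9, 86.1, 74.0]
orientation: [0.707, -0.059, 0.701, 0.065]
ft_force: [-0.6, 0.7, -1.2]
gripper_width: 23.9
```

```bash
python3 st.py 460 88 72 0.191
python3 - <<'E'
from h import *
im=vision.read_camera("scene");u,v=proj("scene",[[500,95,30]])[0].astype(int);print(u-40,v-30)
cv2.imwrite("pics/ng.png",cv2.resize(im[v-30:v+30,u-40:u+40,::-1],(640,480),interpolation=cv2.INTER_CUBIC))
c,s=np.cos(.191),np.sin(.191)
f=lambda x,y,z:[538.5+c*x-s*y,102.2+s*x+c*y,z]
print((proj("scene",[f(-60,-50,6),f(-60,50,6),f(-35,-37.5,46),f(-35,-11.5,46),f(-35,11.5,46),f(-35,37.5,46),f(65,-50,6)])*8-[(u-40)*8,(v-30)*8]).round(0).tolist())
E
```

```text
14.55 [461.9  86.1  74. ] F [-0.6  0.7 -1.2] w 23.9
[[0.008, -0.175, 0.985], [0.008, 0.985, 0.175], [-1.0, 0.007, 0.009]] q [-0.52  0.28  0.29  2.13 -0.12  0.74  1.59]
to target, tool axes [ 2.   2.2 -1.5]
turn to target [-0.015 -0.001 -0.001]
245 147
[[210.0, 356.0], [327.0, 184.0], [291.0, 287.0], [323.0, 240.0], [350.0, 200.0], [380.0, 155.0], [520.0, 484.0]]
```

View pics/ng.png

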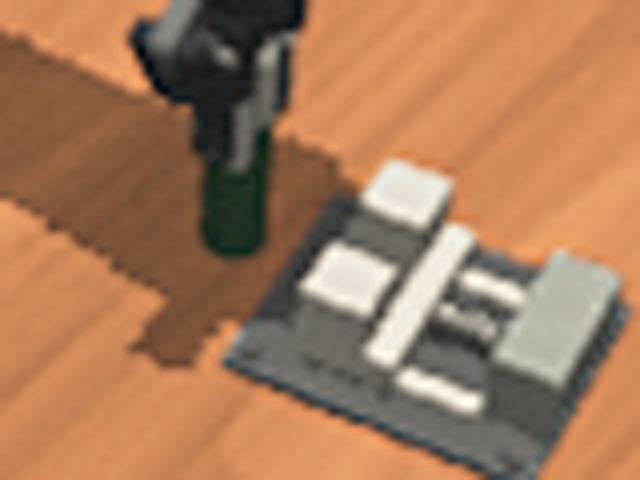

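The tube stands in front of the mouth, its foot at crop pixel (234,240). The jaws' front corners are near (302,287) and (362,190). I'll compare their alignment within this one picture.

Run:
```python
from h import *
o=np.array([245,147])
F=unproj("scene",[np.array([234,239])/8+o],16)[0];print("foot",F.round(1))
J=unproj("scene",np.array([(302,287),(338,247),(365,200),(388,160)])/8+o,46);print("jaw front corners",J.round(1).tolist())
Pl=unproj("scene",np.array([(225,362),(335,192)])/8+o,6);print(Pl.round(1).tolist())
c,s=np.cos(.191),np.sin(.191)
for n,p in(("J",J[[0,3]].mean(0)),("plate",Pl.mean(0))): d=F-p;print(n,p.round(1),"foot along",d[0]*c+d[1]*s,"across",-d[0]*s+d[1]*c)
t=np.array([461.9-1.5,86.1-1.2])-[538.5,102.2];print("wrist est: along from mouth",t[0]*c+t[1]*s+35,"across",-t[0]*s+t[1]*c)
```

```text
foot [465.2  86.4  16. ]
jaw front corners [[514.3, 61.0, 46.0], [512.6, 85.0, 46.0], [506.3, 110.3, 46.0], [500.8, 132.4, 46.0]]
[[495.2, 43.0, 6.0], [474.9, 138.6, 6.0]]
J [507.5  96.7  46. ] foot along -43.52619238806117 across -2.087554610664707
plate [485.   90.8   6. ] foot along -20.288379840556125 across -0.5557596147305395
wrist est: along from mouth -44.96398845805754 across -2.1588306741486107
```

>>> {"method": "play_rows", "body": {"motion": [{"dx": 1,"dy": 1,"dz": 8,"wx": -0.015,"wy": 0,"wz": 0,"claw": 0},{"dx": 1,"dy": 1,"dz": 8,"wx": 0,"wy": 0,"wz": 0,"claw": 0},{"dx": 0,"dy": 0,"dz": 8,"wx": 0,"wy": 0,"wz": 0,"claw": 0},{"dx": 0,"dy": 0,"dz": 6,"wx": 0,"wy": 0,"wz": 0,"claw": 0},{"dx": 0,"dy": 0,"dz": 0,"wx": 0,"wy": 0,"wz": 0,"claw": 0},{"dx": 0,"dy": 0,"dz": 0,"wx": 0,"wy": 0,"wz": 0,"claw": 0}]}}

```text
time: 15.35
tool_pos: [495.4, 95.1, 74.5]
orientation: [0.709, -0.065, 0.699, 0.071]
ft_force: [0.8, -0.7, -1.1]
gripper_width: 24.1
```

```bash
python3 st.py 508.5 97.5 72 0.191
```

```text
15.35 [495.4  95.1  74.5] F [ 0.8 -0.7 -1.1] w 24.1
[[0.013, -0.191, 0.982], [0.01, 0.982, 0.19], [-1.0, 0.007, 0.014]] q [-0.5   0.33  0.28  2.05 -0.14  0.76  1.62]
to target, tool axes [ 2.7 -0.1 13.3]
turn to target [ 0.001  0.004 -0.001]
```

>>> {"method": "play_rows", "body": {"motion": [{"dx": 1.5,"dy": 0,"dz": 4,"wx": 0,"wy": 0.004,"wz": 0,"claw": 0},{"dx": 1,"dy": 0,"dz": 4,"wx": 0,"wy": 0,"wz": 0,"claw": 0},{"dx": 0,"dy": 0,"dz": 0,"wx": 0,"wy": 0,"wz": 0,"claw": 0},{"dx": 0,"dy": 0,"dz": 0,"wx": 0,"wy": 0,"wz": 0,"claw": 0}]}}

```text
time: 15.85
tool_pos: [501.4, 95.6, 71.6]
orientation: [0.705, -0.065, 0.702, 0.07]
ft_force: [-1.9, -1.5, 0.7]
gripper_width: 24.6
```

```bash
python3 st.py 508.5 97.5 72 0.191
```

```text
15.85 [501.4  95.6  71.6] F [-1.9 -1.5  0.7] w 24.6
[[0.004, -0.19, 0.982], [0.008, 0.982, 0.19], [-1.0, 0.007, 0.005]] q [-0.5   0.35  0.28  2.03 -0.14  0.77  1.63]
to target, tool axes [-0.4  0.5  7.3]
turn to target [ 0.    -0.005 -0.001]
```

>>> {"method": "play_rows", "body": {"motion": [{"dx": 0,"dy": 0,"dz": 3,"wx": 0,"wy": 0,"wz": 0,"claw": 0},{"dx": 0,"dy": 0,"dz": 3,"wx": 0,"wy": 0,"wz": 0,"claw": 0},{"dx": 0,"dy": 0,"dz": 0,"wx": 0,"wy": 0,"wz": 0,"claw": 0}]}}

```text
time: 16.23
tool_pos: [506.2, 96.5, 71.5]
orientation: [0.704, -0.065, 0.703, 0.07]
ft_force: [-3.3, -1.3, 3.5]
gripper_width: 24.3
```

```bash
python3 st.py 508.5 97.5 72 0.191
```

```text
16.23 [506.2  96.5  71.5] F [-3.3 -1.3  3.5] w 24.3
[[0.0, -0.19, 0.982], [0.007, 0.982, 0.19], [-1.0, 0.007, 0.002]] q [-0.5   0.36  0.28  2.02 -0.15  0.78  1.63]
to target, tool axes [-0.5  0.5  2.5]
turn to target [ 0.    -0.008 -0.001]
```

>>> {"method": "play_rows", "body": {"motion": [{"dx": 0,"dy": 0,"dz": 2.5,"wx": 0,"wy": 0,"wz": 0,"claw": 0},{"dx": 0,"dy": 0,"dz": 2.5,"wx": 0,"wy": 0,"wz": 0,"claw": 0},{"dx": 0,"dy": 0,"dz": 0,"wx": 0,"wy": 0,"wz": 0,"claw": 0},{"dx": 0,"dy": 0,"dz": 0,"wx": 0,"wy": 0,"wz": 0,"claw": 0},{"dx": 0,"dy": 0,"dz": 0,"wx": 0,"wy": 0,"wz": 0,"claw": 0}]}}

```text
time: 16.85
tool_pos: [509.9, 97.3, 71.3]
orientation: [0.703, -0.065, 0.705, 0.07]
ft_force: [-3.9, -1.2, 3.5]
gripper_width: 24.4
```

```bash
python3 st.py 508.5 97.5 72 0.191;  python3 - <<'E'
from h import *
im=vision.read_camera("scene")
cv2.imwrite("pics/ng2.png",cv2.resize(im[147:207,245:325,::-1],(640,480),interpolation=cv2.INTER_CUBIC))
E
```

```text
16.85 [509.9  97.3  71.3] F [-3.9 -1.2  3.5] w 24.4
[[-0.003, -0.19, 0.982], [0.007, 0.982, 0.19], [-1.0, 0.007, -0.002]] q [-0.49  0.37  0.27  2.01 -0.15  0.78  1.63]
to target, tool axes [-0.7  0.5 -1.3]
turn to target [ 0.    -0.012 -0.001]
```

View pics/ng2.png

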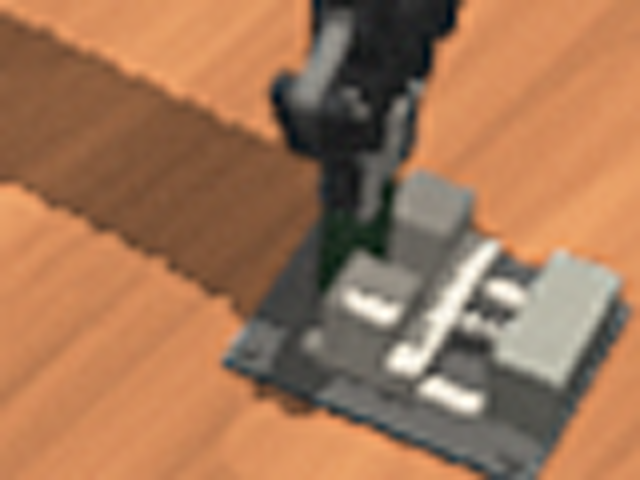

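The crossbar and jaws have gone back about 25 crop pixels, roughly 9 mm. The force of about 4.1 N agrees, giving about 8.7 mm, and the tube is upright in the mouth. I'll hold a little longer and then back off.

>>> {"method": "play_rows", "body": {"motion": [{"dx": 0,"dy": 0,"dz": 0.5,"wx": 0,"wy": 0,"wz": 0,"claw": 0},{"dx": 0,"dy": 0,"dz": 0,"wx": 0,"wy": 0,"wz": 0,"claw": 0},{"dx": 0,"dy": 0,"dz": 0,"wx": 0,"wy": 0,"wz": 0,"claw": 0},{"dx": 0,"dy": 0,"dz": 0,"wx": 0,"wy": 0,"wz": 0,"claw": 0},{"dx": 0,"dy": 0,"dz": 0,"wx": 0,"wy": 0,"wz": 0,"claw": 0},{"dx": 0,"dy": 0,"dz": 0,"wx": 0,"wy": 0,"wz": 0,"claw": 0}]}}

```text
time: 17.65
tool_pos: [510.1, 97.3, 71.3]
orientation: [0.703, -0.065, 0.705, 0.07]
ft_force: [-4.1, -1.7, 4.0]
gripper_width: 24.5
```

```bash
python3 st.py 508.5 97.5 72 0.191
python3 - <<'E'
from h import *
a=vision.camera_model("wrist");vision.read_camera("wrist")
for q in("nogo_mouth","tube"):
    for c in("wrist","scene"):
        if c=="scene": vision.read_camera(c)
        for d in vision.pinpoint(c,q)[:1]: print(q,c,round(d["confidence"],2),unproj(c,[d["pixel"][::-1]],0 if q[0]=="n" else 14)[0].round(1))
E
```

```text
17.65 [510.1  97.3  71.3] F [-4.1 -1.7  4. ] w 24.5
[[-0.004, -0.19, 0.982], [0.007, 0.982, 0.19], [-1.0, 0.007, -0.002]] q [-0.49  0.37  0.27  2.01 -0.15  0.79  1.63]
to target, tool axes [-0.7  0.5 -1.5]
turn to target [ 0.    -0.012 -0.001]
nogo_mouth scene 0.64 [ 678.6 -326.4    0. ]
tube wrist 0.71 [507.4  95.4  14. ]
tube scene 0.67 [777.8  -8.5  14. ]
```

>>> {"method": "play_rows", "body": {"motion": [{"dx": 0,"dy": 0,"dz": -6,"wx": 0,"wy": 0,"wz": 0,"claw": 0},{"dx": 0,"dy": 0,"dz": -12,"wx": 0,"wy": 0,"wz": 0,"claw": 0},{"dx": 0,"dy": 0,"dz": -18,"wx": 0,"wy": 0,"wz": 0,"claw": 0},{"dx": 0,"dy": 0,"dz": -10,"wx": 0,"wy": 0,"wz": 0,"claw": 0},{"dx": -30,"dy": 0,"dz": 0,"wx": 0,"wy": 0,"wz": 0,"claw": 0},{"dx": -40,"dy": 0,"dz": 0,"wx": 0.09,"wy": 0,"wz": 0,"claw": 0},{"dx": -25,"dy": 0,"dz": 0,"wx": 0.09,"wy": 0,"wz": 0,"claw": 0},{"dx": 0,"dy": 0,"dz": 0,"wx": 0,"wy": 0,"wz": 0,"claw": 0}]}}

```text
time: 19.0
tool_pos: [467.2, 89.6, 169.4]
orientation: [0.712, 0.002, 0.702, 0.007]
ft_force: [-0.2, 0.5, -1.3]
gripper_width: 24.3
```

```bash
python3 st.py 460 -296 165 0;  python3 - <<'E'
from h import *
m=vision.camera_model("wrist");im=vision.read_camera("wrist");cv2.imwrite("pics/w5.png",im[...,::-1])
a=cv2.imread("pics/w4.png");b=im[...,::-1]
# tube top ring in the picture, compared with that before gauging
for i in(a,b):
    g=cv2.GaussianBlur(cv2.cvtColor(np.ascontiguousarray(i),cv2.COLOR_BGR2GRAY),(3,3),0)
    print([np.round(c[:3],1).tolist() for c in cv2.HoughCircles(g[230:330,200:320],cv2.HOUGH_GRADIENT,1,30,param1=120,param2=15,minRadius=8,maxRadius=40)[0][:3]])
for t in vision.trace("wrist","tube")[:1]: print(t["box"])
E
```

```text
19.0 [467.2  89.6 169.4] F [-0.2  0.5 -1.3] w 24.3
[[0.014, -0.007, 1.0], [0.012, 1.0, 0.007], [-1.0, 0.012, 0.014]] q [-0.58  0.14  0.33  2.03 -0.07  0.96  1.37]
to target, tool axes [-3.000e-01 -3.856e+02 -1.010e+01]
turn to target [ 0.007  0.004 -0.006]
[[58.5, 63.5, 34.20000076293945], [62.5, 22.5, 29.399999618530273], [16.5, 16.5, 11.399999618530273]]
[[58.5, 63.5, 34.20000076293945], [58.5, 21.5, 25.399999618530273]]
[227.2, 188.6, 291.0, 317.4]
```

The ring of the held tube looks the same as before (no slip). On to the tray.

>>> {"method": "play_rows", "body": {"motion": [{"dx": 0,"dy": -25,"dz": 0,"wx": 0,"wy": 0,"wz": 0,"claw": 0},{"dx": 0,"dy": -48,"dz": -1,"wx": 0,"wy": 0,"wz": 0,"claw": 0},{"dx": 0,"dy": -48,"dz": -1,"wx": 0,"wy": 0,"wz": 0,"claw": 0},{"dx": 0,"dy": -48,"dz": -1,"wx": 0,"wy": 0,"wz": 0,"claw": 0},{"dx": 0,"dy": -48,"dz": -1,"wx": 0,"wy": 0,"wz": 0,"claw": 0},{"dx": 0,"dy": -48,"dz": -1,"wx": 0,"wy": 0,"wz": 0,"claw": 0},{"dx": 0,"dy": -48,"dz": -1,"wx": 0,"wy": 0,"wz": 0,"claw": 0},{"dx": 0,"dy": -40,"dz": -1,"wx": 0,"wy": 0,"wz": 0,"claw": 0},{"dx": 0,"dy": -20,"dz": 0,"wx": 0,"wy": 0,"wz": 0,"claw": 0},{"dx": 0,"dy": 0,"dz": 0,"wx": 0,"wy": 0,"wz": 0,"claw": 0}]}}

```text
time: 20.35
tool_pos: [456.2, -292.4, 147.0]
orientation: [0.703, -0.005, 0.712, 0.012]
ft_force: [-0.1, 0.6, -0.7]
gripper_width: 24.5
```

```bash
python3 st.py 460 -296 75 0
python3 - <<'E'
from h import *
m=vision.camera_model("wrist");vision.read_camera("wrist")
for t in vision.trace("wrist","tray_in"):
    cs=max(cv2.findContours(t["region"].astype(np.uint8),0,cv2.CHAIN_APPROX_NONE)[0],key=len).reshape(-1,2)
    p=unproj("wrist",cs,18,m)[:,:2].astype(np.float32);r=cv2.minAreaRect(p);print(np.round(r[0],1),np.round(r[1],1),round(r[2],1),round(t["confidence"],2),p.min(0),p.max(0))
E
```

```text
20.35 [ 456.2 -292.4  147. ] F [-0.1  0.6 -0.7] w 24.5
[[-0.013, -0.024, 1.0], [0.009, 1.0, 0.024], [-1.0, 0.009, -0.013]] q [ 0.03  0.34  0.57  1.89 -0.22  0.99  2.29]
to target, tool axes [71.9 -4.3  4.6]
turn to target [ 0.024 -0.023 -0.003]
[ 299.  -301.3] [  2.9 123.4] 1.7 0.96 [ 296.068   -362.91794] [ 301.65677 -239.63907]
[ 446.5 -298.5] [128.9 109.8] 4.6 0.79 [ 379.37036 -356.93036] [ 515.05615 -240.04578]
[ 498.5 -458.7] [100.6  77.7] 2.6 0.61 [ 446.93756 -498.4815 ] [ 549.20294 -418.61987]
```

>>> {"method": "play_rows", "body": {"motion": [{"dx": 15,"dy": -2,"dz": 1,"wx": 0.024,"wy": -0.023,"wz": -0.003,"claw": 0},{"dx": 22,"dy": -2,"dz": 0,"wx": 0,"wy": 0,"wz": 0,"claw": 0},{"dx": 22,"dy": 0,"dz": 0,"wx": 0,"wy": 0,"wz": 0,"claw": 0},{"dx": 12,"dy": 0,"dz": 0,"wx": 0,"wy": 0,"wz": 0,"claw": 0},{"dx": 4,"dy": 0,"dz": 0,"wx": 0,"wy": 0,"wz": 0,"claw": 0},{"dx": 0,"dy": 0,"dz": 0,"wx": 0,"wy": 0,"wz": 0,"claw": 0}]}}

```text
time: 21.2
tool_pos: [461.1, -283.7, 68.9]
orientation: [0.711, -0.001, 0.703, 0.01]
ft_force: [0.1, 0.5, -0.5]
gripper_width: 24.1
```

```bash
python3 st.py 458 -298 61.5 0
```

```text
21.2 [ 461.1 -283.7   68.9] F [ 0.1  0.5 -0.5] w 24.1
[[0.012, -0.016, 1.0], [0.014, 1.0, 0.016], [-1.0, 0.013, 0.012]] q [ 0.07  0.44  0.51  1.97 -0.32  0.81  2.35]
to target, tool axes [  7.2 -14.4  -3.4]
turn to target [ 0.016  0.002 -0.008]
```

>>> {"method": "play_rows", "body": {"motion": [{"dx": 0,"dy": -7,"dz": -1,"wx": 0,"wy": 0,"wz": -0.005,"claw": 0},{"dx": 0,"dy": -6,"dz": -1,"wx": 0,"wy": 0,"wz": 0,"claw": 0},{"dx": 2,"dy": 0,"dz": 0,"wx": 0,"wy": 0,"wz": 0,"claw": 0},{"dx": 2,"dy": 0,"dz": 0,"wx": 0,"wy": 0,"wz": 0,"claw": 0},{"dx": 0,"dy": 0,"dz": 0,"wx": 0,"wy": 0,"wz": 0,"claw": 0}]}}

```text
time: 21.82
tool_pos: [460.3, -298.9, 66.4]
orientation: [0.712, -0.003, 0.702, 0.008]
ft_force: [0.3, -0.6, -1.0]
gripper_width: 24.3
```

```bash
python3 st.py 458 -298 61.5 0
```

```text
21.82 [ 460.3 -298.9   66.4] F [ 0.3 -0.6 -1. ] w 24.3
[[0.015, -0.015, 1.0], [0.006, 1.0, 0.015], [-1.0, 0.006, 0.015]] q [ 0.1   0.45  0.51  1.96 -0.32  0.8   2.38]
to target, tool axes [ 4.8  0.9 -2.4]
turn to target [ 0.015  0.005 -0.   ]
```

>>> {"method": "play_rows", "body": {"motion": [{"dx": 1.5,"dy": 0,"dz": 0,"wx": 0,"wy": 0.004,"wz": 0,"claw": 0},{"dx": 1.5,"dy": 0,"dz": 0,"wx": 0,"wy": 0,"wz": 0,"claw": 0},{"dx": 0,"dy": 0,"dz": 0,"wx": 0,"wy": 0,"wz": 0,"claw": 0}]}}

```text
time: 22.2
tool_pos: [460.4, -298.5, 63.0]
orientation: [0.711, -0.003, 0.703, 0.008]
ft_force: [-0.6, 0.2, -1.2]
gripper_width: 24.2
```

```bash
python3 st.py 458 -298 61.5 0
```

```text
22.2 [ 460.4 -298.5   63. ] F [-0.6  0.2 -1.2] w 24.2
[[0.011, -0.016, 1.0], [0.007, 1.0, 0.015], [-1.0, 0.007, 0.011]] q [ 0.1   0.46  0.51  1.96 -0.32  0.8   2.38]
to target, tool axes [ 1.5  0.5 -2.5]
turn to target [ 0.016  0.001 -0.001]
```

>>> {"method": "play_rows", "body": {"motion": [{"dx": 1,"dy": 0,"dz": 0,"wx": 0,"wy": 0,"wz": 0,"claw": 0},{"dx": 1,"dy": 0,"dz": 0,"wx": 0,"wy": 0,"wz": 0,"claw": 0},{"dx": 0,"dy": 0,"dz": 0,"wx": 0,"wy": 0,"wz": 0,"claw": 0}]}}

```text
time: 22.58
tool_pos: [460.6, -298.5, 61.5]
orientation: [0.711, -0.003, 0.703, 0.008]
ft_force: [-0.4, -0.0, -1.7]
gripper_width: 24.5
```

```bash
python3 st.py 458 -298 61.5 0
```

```text
22.57 [ 460.6 -298.5   61.5] F [-0.4 -0.  -1.7] w 24.5
[[0.011, -0.016, 1.0], [0.007, 1.0, 0.016], [-1.0, 0.007, 0.011]] q [ 0.1   0.46  0.51  1.96 -0.33  0.8   2.38]
to target, tool axes [-0.1  0.6 -2.6]
turn to target [ 0.016  0.001 -0.001]
```

>>> {"method": "play_rows", "body": {"motion": [{"dx": 1,"dy": 0,"dz": 0,"wx": 0,"wy": 0,"wz": 0,"claw": 0},{"dx": 1,"dy": 0,"dz": 0,"wx": 0,"wy": 0,"wz": 0,"claw": 0},{"dx": 0,"dy": 0,"dz": 0,"wx": 0,"wy": 0,"wz": 0,"claw": 0}]}}

```text
time: 22.95
tool_pos: [460.8, -298.7, 61.5]
orientation: [0.711, -0.002, 0.703, 0.008]
ft_force: [-0.4, 0.6, -0.8]
gripper_width: 24.4
```

```bash
python3 st.py 458 -298 61.5 0
```

```text
22.95 [ 460.8 -298.7   61.5] F [-0.4  0.6 -0.8] w 24.4
[[0.012, -0.015, 1.0], [0.008, 1.0, 0.015], [-1.0, 0.008, 0.012]] q [ 0.1   0.46  0.51  1.96 -0.33  0.8   2.38]
to target, tool axes [ 0.   0.7 -2.8]
turn to target [ 0.015  0.002 -0.002]
```

>>> {"method": "play_rows", "body": {"motion": [{"dx": 2,"dy": 0,"dz": 0,"wx": 0,"wy": 0,"wz": 0,"claw": 0},{"dx": 2,"dy": 0,"dz": 0,"wx": 0,"wy": 0,"wz": 0,"claw": 0}]}}

```text
time: 23.2
tool_pos: [461.6, -299.0, 61.3]
orientation: [0.712, -0.001, 0.702, 0.009]
ft_force: [-5.5, 4.5, 20.0]
gripper_width: 24.3
```

```bash
python3 st.py 458 -298 61.5 0
```

```text
23.2 [ 461.6 -299.    61.3] F [-5.5  4.5 20. ] w 24.3
[[0.013, -0.015, 1.0], [0.011, 1.0, 0.015], [-1.0, 0.01, 0.014]] q [ 0.1   0.46  0.51  1.95 -0.33  0.8   2.38]
to target, tool axes [-0.2  1.1 -3.6]
turn to target [ 0.015  0.003 -0.005]
```

The tube is on the floor at the expected height (61.5). I'll relax the push and open gently.

>>> {"method": "play_rows", "body": {"motion": [{"dx": 0,"dy": 0,"dz": 0,"wx": 0,"wy": 0,"wz": 0,"claw": 0},{"dx": 0,"dy": 0,"dz": 0,"wx": 0,"wy": 0,"wz": 0,"claw": 0},{"dx": 0,"dy": 0,"dz": 0,"wx": 0,"wy": 0,"wz": 0,"claw": 0.34},{"dx": 0,"dy": 0,"dz": 0,"wx": 0,"wy": 0,"wz": 0,"claw": 0.4},{"dx": 0,"dy": 0,"dz": 0,"wx": 0,"wy": 0,"wz": 0,"claw": 0.6},{"dx": 0,"dy": 0,"dz": 0,"wx": 0,"wy": 0,"wz": 0,"claw": 0.8},{"dx": 0,"dy": 0,"dz": 0,"wx": 0,"wy": 0,"wz": 0,"claw": 1},{"dx": 0,"dy": 0,"dz": 0,"wx": 0,"wy": 0,"wz": 0,"claw": 1},{"dx": 0,"dy": 0,"dz": 0,"wx": 0,"wy": 0,"wz": 0,"claw": 1}], "newtons": 20}}

```text
time: 24.32
tool_pos: [462.0, -299.2, 60.9]
orientation: [0.712, -0.002, 0.702, 0.009]
ft_force: [0.4, 0.6, 0.4]
gripper_width: 85.1
```

```bash
python3 st.py 458 -298 61.5 0; python3 tubetop.py
```

```text
24.32 [ 462.  -299.2   60.9] F [0.4 0.6 0.4] w 85.1
[[0.014, -0.015, 1.0], [0.01, 1.0, 0.015], [-1.0, 0.01, 0.014]] q [ 0.1   0.46  0.51  1.95 -0.33  0.8   2.38]
to target, tool axes [-0.7  1.3 -4. ]
turn to target [ 0.015  0.004 -0.004]
24.32 [ 462.  -299.2   60.9] [[0.014, -0.015, 1.0], [0.01, 1.0, 0.015], [-1.0, 0.01, 0.014]]
[226.1, 190.4, 294.9, 316.0] 0.73
((261.2158508300781, 287.08026123046875), 31.802600860595703)
top [ 462.2 -299.6  100. ] tool [-39.1  -0.    0.8]
```

Open, with the tube standing centred between the fingers. Raising straight up.

>>> {"method": "play_rows", "body": {"motion": [{"dx": -15,"dy": 0,"dz": 0,"wx": 0,"wy": 0,"wz": 0,"claw": 1},{"dx": -30,"dy": 0,"dz": 0,"wx": 0,"wy": 0,"wz": 0,"claw": 1},{"dx": -40,"dy": 0,"dz": 0,"wx": 0,"wy": 0,"wz": 0,"claw": 1},{"dx": -40,"dy": 0,"dz": 0,"wx": 0,"wy": 0,"wz": 0,"claw": 1},{"dx": -30,"dy": 0,"dz": 0,"wx": 0,"wy": 0,"wz": 0,"claw": 1},{"dx": 0,"dy": 0,"dz": 0,"wx": 0,"wy": 0,"wz": 0,"claw": 1},{"dx": 0,"dy": 0,"dz": 0,"wx": 0,"wy": 0,"wz": 0,"claw": 1}]}}

```text
time: 25.3
tool_pos: [459.4, -301.8, 225.7]
orientation: [0.713, -0.002, 0.701, 0.008]
ft_force: [0.3, 0.6, -0.1]
gripper_width: 85.3
```

```bash
python3 tubetop.py
python3 - <<'E'
from h import *
im=vision.read_camera("wrist");sc=vision.read_camera("scene")
w=cv2.resize(im[...,::-1],(400,300));c=[]
for P in([460,-297,40],[515,95,30]):
    u,v=proj("scene",[P])[0].astype(int);v=max(v,38);c.append(cv2.resize(sc[v-38:v+38,u-50:u+50,::-1],(400,300),interpolation=cv2.INTER_CUBIC))
cv2.imwrite("pics/end.png",np.vstack([np.hstack([w,c[0]]),np.hstack([c[1],0*w])]))
E
```

```text
25.3 [ 459.4 -301.8  225.7] [[0.018, -0.013, 1.0], [0.008, 1.0, 0.013], [-1.0, 0.008, 0.018]]
[249.5, 156.8, 273.6, 198.1] 0.88
((260.8700866699219, 185.37400817871094), 13.13533878326416)
top [ 461.4 -299.8  100. ] tool [ 1.257e+02  9.000e-01 -1.000e-01]
```

No more pictures can be viewed, so I'll check numerically: is the tube vertical in two cameras, and are the jaws back compared with their rest picture?

Run:
```python
from h import *
a=np.linspace(0,2*np.pi,60)
for c in("wrist","scene"):
    m=vision.camera_model(c);im=vision.read_camera(c);t=vision.trace(c,"tube")
    P=np.array([[461+13*np.cos(k),-299.5+13*np.sin(k),z] for z in(4,104) for k in a]);q=proj(c,P,m)
    print(c,"model box",np.r_[q.min(0),q.max(0)].round(1),[(np.round(x["box"],1).tolist(),round(x["confidence"],2)) for x in t[:2]])
    if c=="scene":
        cr=cv2.resize(im[147:207,245:325,::-1],(640,480),interpolation=cv2.INTER_CUBIC)
        for n in("ng","ng2"): print("bar/block area diff vs",n,cv2.absdiff(cr,cv2.imread(f"pics/{n}.png"))[220:420,340:520].mean().round(1))
    else:
        tr=vision.trace("wrist","tray_in")
        print([(np.round(x["box"]).tolist(),round(x["confidence"],2)) for x in tr])
im=vision.read_camera("top")
for q in("nogo_mouth","nogo_gauge","spool","multimeter","screwdriver"):
    print(q,[unproj("top",[d["pixel"][::-1]],0)[0,:2].round(1).tolist() for d in vision.pinpoint("top",q)[:1]])
```

```text
wrist model box [247.4 155.8 274.9 199.8] [([246.2, 156.0, 275.8, 200.5], 0.83)]
[([97.0, 157.0, 166.0, 234.0], 0.81), ([200.0, 0.0, 335.0, 19.0], 0.8), ([212.0, 98.0, 306.0, 224.0], 0.59)]
scene model box [169.4 238.5 186.  268.5] [([169.0, 242.6, 187.8, 268.8], 0.81), ([376.2, 159.0, 394.4, 178.4], 0.65)]
bar/block area diff vs ng 1.6
bar/block area diff vs ng2 43.7
nogo_mouth [[507.7, 94.8]]
nogo_gauge [[539.4, 97.5]]
spool [[692.5, 318.6]]
multimeter [[767.7, -8.1]]
screwdriver [[686.7, -335.1]]
```

```bash
python3 -c "
from rig import job,status
print(job.close_job(), status.get_state()['time'])"
```

```text
the job is handed in; nothing more can be done
the job is handed in; nothing more can be done
```

I pushed the tube right through the go gauge and pressed it into the no-go gauge. Then I stood it in the middle-sized tray and handed the job in at about 25 s. No verdict was reported.

**Go gauge:** the tube's foot was about 13 mm above the bench, and it came out at the far end with wrist force staying around 1 N.

**No-go gauge:** the tube stopped in the mouth and was held for about 1 s. The jaws went back about 9 mm by picture; the wrist force of 4.1–4.4 N gives much the same.

**Last checks:**
- **Tube:** it stands at about (461, −300) mm in the tray, close to its middle at roughly (457, −298). Its outline matches a vertical tube to within about 1 pixel in the wrist camera. In the scene camera it agrees except at the top edge, which is 4 pixels off.
- **No-go jaws:** the scene picture matches the rest picture, so they have sprung back.
- **Bystanders:** the spool, screwdriver and multimeter read within about 10 mm of where they started, which I put down to detector scatter.
- **Gripper:** it is open and well above the tube.

**Not clean:**
- The first move call was refused and moved nothing.
- Setting down briefly pressed with about 20 N before I relaxed it.
- An upward force of 3.5–4 N at the no-go gauge was not explained; the tube did not appear to slip in the grip.
- The final picture could not be viewed because the 12-picture limit was reached, so the end checks are numbers only.

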